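# Lay out the injection station

### The arm

A 7-joint arm with a two-finger parallel gripper is mounted at the origin on the work surface. World frame = base frame: x ahead of the robot, y to its left, z up, the work surface at z = 0. Lengths are in m, angles in rad, forces in N, time in s.
With the tool pointing down it reaches from about 0.4 to 0.85 m from the base axis. Payload 10.4 kg.
Tool frame: the origin (TCP) lies at the very end of the fingers, on their centre line; the grasp point (between the pads) lies 19 mm behind it (manip.grip_point_offset is the distance from the TCP to the grasp point, in m); z points along the fingers, y is the line along which they close (so a half turn about z gives the same grasp; the last joint's range is limited). The gripper opens to 85 mm and grips with 20 to 120 N. Pads are 22 mm wide; open, the fingers measure 114 mm over their backs; the gripper's body (76 mm by 85 mm) begins 54 mm behind the grasp point. The pads swing forward as they close: fully open they stand 13 mm farther back than shut.
Start: joints at [1.148, 0.332, -0.065, 1.46, 0.022, 1.35, -0.088], TCP at [0.243, -0.576, 0.231] pointing down, gripper open.
Joint ranges: [-2.6, 2.6], [-0.5, 2.12], [-1.47, 1.34], [0.16, 2.42], [-1.27, 4.41], [0.06, 2.06], [-2.6, 2.6]. Speed limits (rad/s): [2.22, 2.22, 2.79, 2.79, 3.14, 3.14, 3.14].

### API

Orientations are given as a unit quaternion [x, y, z, w].
In Python, from workcell import manip gives the robot as it stands. The module is installed in compiled form; this text tells all that it offers.
- The arm moves only by the shell command python3 -m inch 'ROWS' [OPENING] [FORCE]. ROWS is JSON, a list of rows, each a list of 2 entries, a list of its own where there are three numbers: the shift along the tool's x, y, z each as a share of 0.08 m, from -1 to 1, then the turn, a rotation vector about the tool's x, y, z each as a share of 45 degrees, from -1 to 1. A call has exactly 10 rows; each row is the pose to reach, as a shift and turn from the pose commanded when the call began, along the tool's axes at that moment; what a row does not reach only later rows make up. A row lasts 1/10 s, in which the tool goes at most 50 mm and 8.59 degrees, less where a joint would pass 70% of its speed; a pose out of reach is approached as far as the arm can. A call with a number of a shift or a turn outside -1 to 1 is refused whole. A call with a gripper value outside its range is refused whole. OPENING is the opening, from 0 (shut) to 1 (fully open), set as the call begins (- or left out, the last holds). The fingers move at their own pace and stop on an object; FORCE is the grip in N (left out, the last holds). Time passes only in rows, so rows that repeat a pose let the fingers close, or fill a call up. It gives the time, the measured TCP pose, the force, the opening and the grip force at its end, in the units of the state.
- manip.get_obs(): the state, without advancing time (a new reading comes with each control period).
- manip.camera(name): name is "scene" or "top" or "wrist"; returns the picture (400x640x3 uint8, red, green, blue); there is no depth.
- manip.camera_params(name): a dict with "fov_y" (degrees; the focal length in pixels is half the picture's height over the tangent of half this angle, whatever the lens; pixels are square), "cx", "cy" (the principal point, pixels), "camera_from_world" (4x4, takes a point from world to camera coordinates); the wrist camera has in their place "T_tool_cam" (4x4, takes a point from camera to tool coordinates, whose origin is the TCP and whose axes are the flange's). Camera axes: x right, y up, looking along -z (the intrinsics and any distortion apply to the point x, -y, -z); pixel columns grow to the right and rows downward; lengths in m; the calibration is good to about 2 mm. A picture is of the moment at which its call begins: read the wrist's pose just before it. camera_params takes no time and is no camera call.
- manip.hand_in(): hands the job in; it is judged then, once.
The state is a dict: "clock": time; "joint_pos": joint angles; "joint_velocities": joint speeds; "tau": joint torques, N m; "position": TCP position; "ee_rot": TCP orientation; "ft_force": force on the tool from outside, world axes, zero at the start; "torque": the same for the moment, N m; "grip_width": opening from 0.0 (shut) to 1.0 (fully open); "grasp_force": force on a finger pad.
Only numpy, scipy, OpenCV 4.12 (cv2) and the standard library are available. Lean on these libraries where they do the work, as an engineer would, in place of code of your own. Each camera call takes 0.05 s, during which the arm holds its last target. There are 200 camera calls.

### The job

Set out the injection station: stand the large vial in the large round well and the small vial in the small round well, set the carton of vials in the square pocket, and lay the syringe flat in the long cradle, each thing fully down on its holder's floor. Do not tip over the vials or the carton on the way, and leave the paper tape roll and the blue dose cup where they are.

Things in the scene. Friction and masses are not known exactly. Their poses are not given: they have to be found in the camera images.
- large_vial: Large loose glass vial with a paper label and aluminium cap, standing upright: body 44 mm in diameter and 54 mm high, cap 30 mm in diameter, 74 mm high in all, about 120 g. Origin: centre of its underside, z up its axis.
- small_vial: Small loose glass vial with a paper label and aluminium cap, standing upright: body 24 mm in diameter and 34 mm high, cap 20 mm in diameter, 48 mm high in all, about 30 g. Origin: centre of its underside, z up its axis.
- vial_carton: Loose white square carton of nine vials (their caps show as a 3 x 3 grid on its top), 54 x 54 mm and 42 mm high (44 mm with the caps), closed and stiff, about 120 g. Origin: centre of its underside; x and y square to its sides, z up.
- syringe: Loose capped white syringe with a black band on its barrel, lying flat: 114 mm long along its x, from -57 mm (thumb disc) to +57 mm (grey cap). Barrel 18 mm in diameter from x = -31 to +31 mm, its axis 9 mm above the underside; finger flange at x = -33 mm, 32 mm wide along y and 18 mm high, with flat edges so that it does not roll. About 30 g. Origin: on the underside, below the middle of the barrel; z up. Grip it across the barrel.
- large_well: Holder of the large vial: grey round dish, 74 mm outside and 64 mm inside diameter. The floor of it is 5 mm above the table and the rim 12 mm above the table. Fixed to the table for the episode. Origin: centre of its underside, z up.
- small_well: Holder of the small vial: grey round dish, 52 mm outside and 42 mm inside diameter. The floor of it is 5 mm above the table and the rim 12 mm above the table. Fixed to the table for the episode. Origin: centre of its underside, z up.
- square_pocket: Holder of the carton: grey square tray, 82 mm outside and 72 mm inside, its sides along its x and y. The floor of it is 5 mm above the table and the rim 12 mm above the table. Fixed to the table for the episode. Origin: centre of its underside, z up.
- syringe_cradle: Holder of the syringe: grey oblong tray, 140 x 58 mm outside, 132 x 50 mm inside, long side along its x. Its end walls are whole; its long sides have walls only for 26 mm at each end, and the middle 80 mm is open to the floor's level so that fingers can reach in. The syringe may lie either way round. The floor of it is 5 mm above the table and the rim 12 mm above the table. Fixed to the table for the episode. Origin: centre of its underside, z up.
- tape_roll: Bystander: loose white roll of paper tape lying flat, 50 mm in diameter, 19 mm high, among the things. Leave it. Origin: centre of its underside.
- dose_cup: Bystander: small loose blue open cup, 38 mm in diameter at the rim, 34 mm high, among the things. Leave it. Origin: centre of its underside.
There are look-alikes about, which are no part of the job. Of the things that look like the syringe, take the one that is farthest to the robot's right at the start.

How it is judged:
At the end, for the whole second after the job is handed in: Each of the four things in its own holder: within 15 mm of its centre, underside 2 to 8 mm above the holder's, tilted under 0.12 rad, syringe within 0.35 rad of the cradle's length (either way round), all at rest; tape roll and dose cup within 30 mm of their starts (horizontal distance between large_vial and large_well below 0.015 m and z of large_vial in the frame of large_well between 0.002 and 0.008 m and angle between each of large_vial, small_vial, vial_carton, syringe's own z axis and vertical below 0.12 rad and linear speed of each of large_vial, small_vial, vial_carton, syringe below 0.02 m/s and angular speed of each of large_vial, small_vial, vial_carton, syringe below 0.3 rad/s and horizontal distance between small_vial and small_well below 0.015 m and z of small_vial in the frame of small_well between 0.002 and 0.008 m and horizontal distance between vial_carton and square_pocket below 0.015 m and z of vial_carton in the frame of square_pocket between 0.002 and 0.008 m and horizontal distance between syringe and syringe_cradle below 0.015 m and z of syringe in the frame of syringe_cradle between 0.002 and 0.008 m and angle between the x axis of syringe and the x axis of syringe_cradle, either way round below 0.35 rad and distance of each of tape_roll, dose_cup from where it was at the start of the episode below 0.03 m); the robot touches nothing.
It fails at once if a vial or the carton is tipped over (more than 0.7 rad) (angle between any of large_vial, small_vial, vial_carton's own z axis and vertical above 0.7 rad).
It fails at once if the tape roll or the dose cup is moved more than 30 mm (distance of any of tape_roll, dose_cup from where it was at the start of the episode above 0.03 m).
It also fails if it takes over 128 s, if anything falls off the work surface, if the arm or the gripper's body presses on something with over 40 N, if the wrist force passes 120 N, or if a joint passes its speed limit or range.

## Working session

There is one attempt and no reset: what is moved stays moved. The work goes in short steps, Python scripts to look and compute and a shell command to move; the robot and the scene stay as the last step left them, time stands still between calls to the robot, and variables do not carry over. Pictures are saved under pics/ and viewed, at most 14 in all, crops included, and the job is handed in when it is done.

```bash
mkdir -p pics; ls; python3 - <<'E'
from workcell import manip
import cv2,numpy as np
for n in ("top","scene"):
    p=manip.camera_params(n); print(n,p)
    cv2.imwrite(f"pics/{n}0.png",manip.camera(n)[:,:,::-1])
print(manip.camera_params("wrist"))
print(manip.get_obs())
E
```

```text
pics
top {'fov_y': 57.554103957933314, 'cx': 318.707047758717, 'cy': 205.24924481409622, 'camera_from_world': array([[-0.01395914, -0.99977417, -0.01602364,  0.0105758 ],
       [ 0.98155651, -0.01675696,  0.19043642, -0.52593514],
       [-0.19066192, -0.01306978,  0.98156875, -0.81132899],
       [ 0.        ,  0.        ,  0.        ,  1.        ]])}
scene {'fov_y': 42.863616368537926, 'cx': 323.72324510801707, 'cy': 200.6733894936343, 'camera_from_world': array([[ 0.55222065,  0.83349707,  0.01830245, -0.28559588],
       [-0.49974233,  0.31336494,  0.80750233,  0.23929753],
       [ 0.66731549, -0.45506597,  0.58958036, -1.60160228],
       [ 0.        ,  0.        ,  0.        ,  1.        ]])}
{'fov_y': 61.177189574867256, 'cx': 327.66593627474793, 'cy': 195.50891204714435, 'T_tool_cam': array([[ 2.22972309e-04,  9.62828530e-01,  2.70113259e-01,
         7.00005970e-02],
       [ 9.99999656e-01, -4.30473512e-04,  7.08961666e-04,
        -1.66774528e-04],
       [ 7.98885122e-04,  2.70113008e-01, -9.62828295e-01,
        -1.43089252e-01],
       [ 0.00000000e+00,  0.00000000e+00,  0.00000000e+00,
         1.00000000e+00]])}
{'clock': 0.1, 'joint_pos': array([ 1.14838457,  0.33279913, -0.06467059,  1.46086943,  0.0216179 ,
        1.3499115 , -0.08851548]), 'joint_velocities': array([ 0.0005884 , -0.00067192,  0.00065198, -0.00235552,  0.00139598,
       -0.00077789, -0.00204736]), 'tau': array([ 2.10466533e-03, -6.26745844e+01,  4.97231889e-02, -3.92431033e+01,
        1.63896242e-02,  7.03641650e-03,  2.22567871e-05]), 'position': array([ 0.24311882, -0.57540235,  0.23059561]), 'ee_rot': array([ 9.80087041e-01,  1.98567307e-01, -1.70427857e-04, -6.22982647e-04]), 'ft_force': array([-0.70176886, -0.84835305,  0.19613436]), 'torque': array([ 0.01527308,  0.03930711, -0.00477912]), 'grasp_force': 0.0, 'grip_width': 1.0026594795783357}
```

View pics/top0.png

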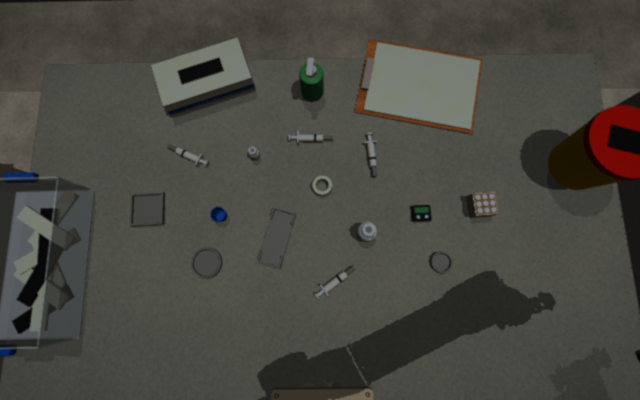

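View pics/scene0.png

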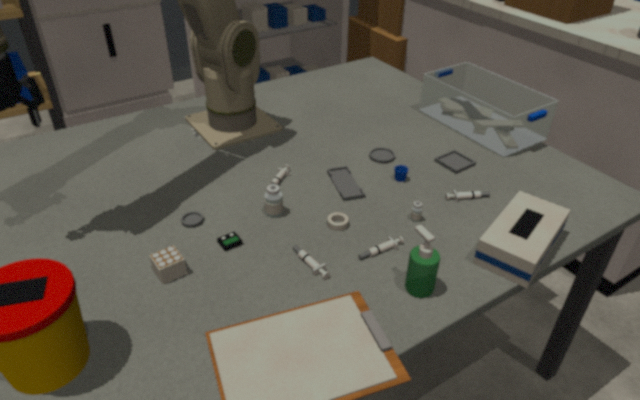

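The pictures show four syringe look-alikes, at top-view pixels (188,155), (310,138), (371,154) and (334,282). The rightmost is (371,154). The carton is at (485,204), the large vial at (368,231), the small vial at (253,153), the large well at (207,263), the small well at (441,262), the pocket at (148,210) and the cradle at (277,238).

```bash
cat > h.py <<'E'
import numpy as np,cv2
from workcell import manip
from scipy.spatial.transform import Rotation as R
def cam(n,obs=None):
    p=manip.camera_params(n); f=200/np.tan(np.radians(p["fov_y"]/2))
    if n=="wrist":
        o=obs or manip.get_obs(); T=np.eye(4);T[:3,:3]=R.from_quat(o["ee_rot"]).as_matrix();T[:3,3]=o["position"]
        W=T@p["T_tool_cam"]
    else: W=np.linalg.inv(p["camera_from_world"])
    return f,p["cx"],p["cy"],W
def ray(c,u,v,z):
    f,cx,cy,W=c; d=W[:3,:3]@np.array([(u-cx)/f,-(v-cy)/f,-1]);o=W[:3,3]
    return o+d*(z-o[2])/d[2]
def proj(c,P):
    f,cx,cy,W=c;q=np.linalg.inv(W)@np.append(P,1);return cx+f*q[0]/-q[2],cy-f*q[1]/-q[2]
def to_tool(P,obs=None):
    "shift in tool axes of a world vector from the present TCP to P, in shares of 0.08"
    o=obs or manip.get_obs();return R.from_quat(o["ee_rot"]).inv().apply(np.array(P)-o["position"])/.08
E
python3 - <<'E'
from h import *
t=cam("top");s=cam("scene")
P={"carton":(485,204,.043),"lv":(368,231,.07),"sv":(253,153,.045),"lw":(207,263,.012),"sw":(441,262,.012),"pk":(148,210,.012),"cr":(277,238,.009),"s1":(188,155,.01),"s2":(310,138,.01),"s3":(371,154,.01),"s4":(334,282,.01),"tape":(321,186,.01),"cup":(219,214,.03)}
print(t[3][:3,3],proj(s,[.243,-.576,.23]),proj(t,[.243,-.576,.23]))
for k,(u,v,z) in P.items():
    p=ray(t,u,v,z);print(k,p.round(3),np.round(proj(s,p)))
im=cv2.imread("pics/top0.png");c=im[110:310,120:520];cv2.imwrite("pics/topc.png",np.clip(cv2.resize(c,(800,400),interpolation=cv2.INTER_CUBIC).astype(float)*1.6,0,255).astype(np.uint8))
E
```

```text
[ 0.36169314 -0.00884356  0.89670185] (np.float64(16.915047595833187), np.float64(140.4712717831749)) (np.float64(656.6047740384665), np.float64(341.7014700956652))
carton [ 0.524 -0.392  0.043] [167. 254.]
lv [ 0.461 -0.109  0.07 ] [272. 187.]
sv [0.661 0.162 0.045] [415. 202.]
lw [0.396 0.274 0.012] [381. 153.]
sw [ 0.39  -0.287  0.012] [193. 216.]
pk [0.529 0.428 0.012] [453. 159.]
cr [0.454 0.106 0.009] [344. 181.]
s1 [0.671 0.336 0.01 ] [467. 194.]
s2 [0.711 0.023 0.01 ] [380. 246.]
s3 [ 0.664 -0.132  0.01 ] [310. 259.]
s4 [ 0.347 -0.031  0.01 ] [279. 176.]
tape [ 0.583 -0.003  0.01 ] [338. 220.]
cup [0.513 0.245 0.03 ] [400. 169.]
```

View pics/topc.png

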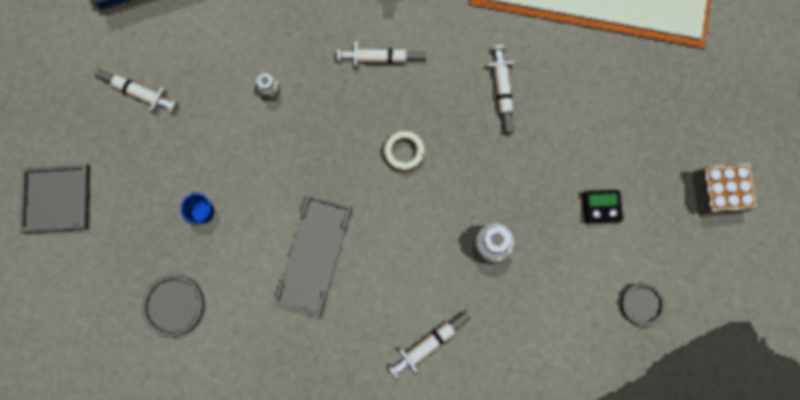

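s3 at (371,154), y=-0.132, is farthest right; the others are at y = -0.03, 0.02 and 0.34. In the crop it has a white barrel, black band and dark cap, with its thumb disc at (499,47) and its cap at (509,131), so it is the one meant. Next I work out the yaws.

```bash
python3 - <<'E'
from h import *
t=cam("top")
def w(u,v,z): return ray(t,120+u/2,110+v/2,z)
def ang(a,b): d=b-a; return np.degrees(np.arctan2(d[1],d[0])).round(1)
q=[w(*p,.043) for p in((705,167),(752,165),(757,208),(709,212))];print("carton",np.mean(q,0).round(3),[ang(q[i],q[(i+1)%4]) for i in range(4)])
q=[w(*p,.012) for p in((24,170),(88,165),(88,230),(23,232))];print("pk",np.mean(q,0).round(3),[ang(q[i],q[(i+1)%4]) for i in range(4)])
q=[w(*p,.010) for p in((308,197),(351,208),(321,316),(277,303))];print("cr",np.mean(q,0).round(3),[ang(q[i],q[(i+1)%4]) for i in range(4)])
q=[w(*p,.009) for p in((499,47),(509,131))];print("syr",np.mean(q,0).round(3),ang(*q),np.linalg.norm(q[0]-q[1]))
print(to_tool([.524,-.392,.13])); 
E
```

```text
carton [ 0.524 -0.393  0.043] [np.float64(-88.5), np.float64(-179.6), np.float64(93.9), np.float64(-0.4)]
pk [0.53  0.428 0.012] [np.float64(-86.4), np.float64(-176.1), np.float64(90.8), np.float64(3.9)]
cr [0.455 0.105 0.01 ] [np.float64(-105.4), np.float64(164.5), np.float64(73.1), np.float64(-15.6)]
syr [ 0.664 -0.135  0.009] -175.9 0.11244426612759918
[ 4.1265658  -0.74354363  1.25804693]
```

```bash

python3 -m inch '[[[0.2,-0.05,0.05],[0,0,0.1]],[[0.4,-0.1,0.1],[0,0,0.2]],[[0.6,-0.15,0.15],[0,0,0.3]],[[0.8,-0.2,0.2],[0,0,0.4]],[[1,-0.2,0.2],[0,0,0.51]],[[1,-0.2,0.2],[0,0,0.51]],[[1,-0.2,0.2],[0,0,0.51]],[[1,-0.2,0.2],[0,0,0.51]],[[1,-0.2,0.2],[0,0,0.51]],[[1,-0.2,0.2],[0,0,0.51]]]' 1 40
python3 -c "
from h import *
print(to_tool([.524,-.393,.13]),R.from_quat(manip.get_obs()['ee_rot']).as_matrix()[:,0])"
```

```text
clock: 1.1
position: [0.31, -0.5303, 0.2154]
ee_rot: [1.0, -0.001, -0.0, 0.0]
ft_force: [0.3, 0.1, -0.5]
grip_width: 0.997
grasp_force: 0.0
[ 2.67276261 -1.71951749  1.06640096] [ 9.99999217e-01 -1.24850621e-03 -9.02786641e-05]
```

Next, three moves of (0.89, -0.57, 0.36) each.

```bash

python3 -m inch '[[[0.1,-0.06,0.03],[0,0,0]],[[0.2,-0.12,0.07],[0,0,0]],[[0.3,-0.18,0.1],[0,0,0]],[[0.4,-0.24,0.13],[0,0,0]],[[0.5,-0.3,0.17],[0,0,0]],[[0.6,-0.36,0.2],[0,0,0]],[[0.7,-0.42,0.23],[0,0,0]],[[0.8,-0.5,0.27],[0,0,0]],[[0.9,-0.56,0.3],[0,0,0]],[[1,-0.62,0.34],[0,0,0]]]'
python3 -m inch '[[[0.1,-0.06,0.03],[0,0,0]],[[0.2,-0.12,0.07],[0,0,0]],[[0.3,-0.18,0.1],[0,0,0]],[[0.4,-0.24,0.13],[0,0,0]],[[0.5,-0.3,0.17],[0,0,0]],[[0.6,-0.36,0.2],[0,0,0]],[[0.7,-0.42,0.23],[0,0,0]],[[0.8,-0.5,0.27],[0,0,0]],[[0.9,-0.56,0.3],[0,0,0]],[[1,-0.62,0.34],[0,0,0]]]'
python3 -m inch '[[[0.1,-0.06,0.03],[0,0,0]],[[0.2,-0.12,0.07],[0,0,0]],[[0.3,-0.18,0.1],[0,0,0]],[[0.4,-0.24,0.13],[0,0,0]],[[0.5,-0.3,0.17],[0,0,0]],[[0.6,-0.36,0.2],[0,0,0]],[[0.67,-0.42,0.23],[0,0,0]],[[0.67,-0.48,0.27],[0,0,0]],[[0.67,-0.48,0.3],[0,0,0]],[[0.67,-0.48,0.34],[0,0,0]]]'
python3 -c "
from h import *
c=cam('wrist');im=manip.camera('wrist');cv2.imwrite('pics/w1.png',im[:,:,::-1]);o=manip.get_obs();print(o['position']);print(proj(c,[.524,-.393,.044]))"
```

```text
clock: 2.1
position: [0.3915, -0.4799, 0.188]
ee_rot: [1.0, -0.0, 0.0, 0.0]
ft_force: [0.1, -0.2, 0.4]
grip_width: 1.002
grasp_force: 0.0
clock: 3.1
position: [0.4716, -0.4303, 0.1608]
ee_rot: [1.0, -0.0, 0.0, 0.0]
ft_force: [0.2, -0.4, 0.9]
grip_width: 1.0
grasp_force: 0.0
clock: 4.1
position: [0.5241, -0.3927, 0.1337]
ee_rot: [1.0, -0.001, 0.0, 0.0]
ft_force: [-0.6, 0.2, -0.1]
grip_width: 1.005
grasp_force: 0.0
[ 0.52382321 -0.39273494  0.13302442]
(np.float64(329.29989312971253), np.float64(201.63292319357453))
```

View pics/w1.png

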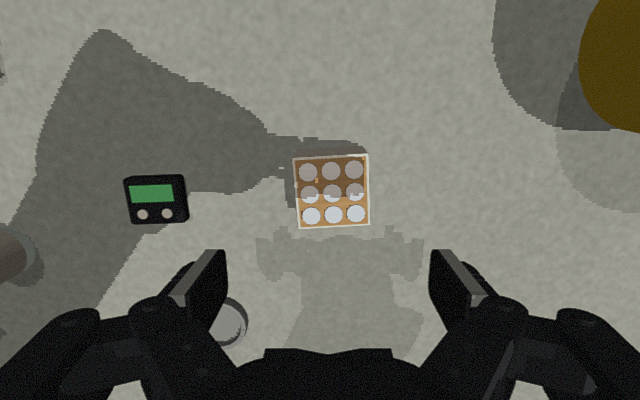

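The wrist picture shows the carton's top with corners at about (293,158), (368,154), (370,225) and (298,229), so it is slightly rotated counter-clockwise.

```bash
python3 - <<'E'
from h import *
c=cam("wrist");q=[ray(c,*p,.042) for p in((293,158),(368,154),(370,225),(298,229))]
m=np.mean(q,0);print(m,[np.degrees(np.arctan2(*(q[(i+1)%4]-q[i])[1::-1])).round(1) for i in range(4)],[np.linalg.norm(q[i]-q[i-1]).round(4) for i in range(4)])
print(to_tool([m[0],m[1],.009]))
E
```

```text
[ 0.53001882 -0.39510697  0.042     ] [np.float64(-87.0), np.float64(-176.6), np.float64(93.3), np.float64(2.3)] [np.float64(0.0529), np.float64(0.0523), np.float64(0.0526), np.float64(0.0532)]
[0.07853787 0.02943576 1.55025442]
```

```bash

python3 -m inch '[[[0.06,0.03,0.1],[0,0,-0.067]],[[0.06,0.03,0.2],[0,0,-0.067]],[[0.06,0.03,0.3],[0,0,-0.067]],[[0.06,0.03,0.4],[0,0,-0.067]],[[0.06,0.03,0.5],[0,0,-0.067]],[[0.06,0.03,0.6],[0,0,-0.067]],[[0.06,0.03,0.7],[0,0,-0.067]],[[0.06,0.03,0.8],[0,0,-0.067]],[[0.06,0.03,0.9],[0,0,-0.067]],[[0.06,0.03,1],[0,0,-0.067]]]'
python3 -m inch '[[[0,0,0.1],[0,0,0]],[[0,0,0.2],[0,0,0]],[[0,0,0.3],[0,0,0]],[[0,0,0.4],[0,0,0]],[[0,0,0.5],[0,0,0]],[[0,0,0.54],[0,0,0]],[[0,0,0.54],[0,0,0]],[[0,0,0.54],[0,0,0]],[[0,0,0.54],[0,0,0]],[[0,0,0.54],[0,0,0]]]'
python3 -m inch '[[[0,0,0],[0,0,0]],[[0,0,0],[0,0,0]],[[0,0,0],[0,0,0]],[[0,0,0],[0,0,0]],[[0,0,0],[0,0,0]],[[0,0,0],[0,0,0]],[[0,0,0],[0,0,0]],[[0,0,0],[0,0,0]],[[0,0,0],[0,0,0]],[[0,0,0],[0,0,0]]]' 0 40
python3 -c "
from h import *
im=manip.camera('wrist');cv2.imwrite('pics/w2.png',im[:,:,::-1])"
```

```text
clock: 5.15
position: [0.5293, -0.3948, 0.0531]
ee_rot: [1.0, 0.026, 0.0, 0.0]
ft_force: [-0.1, 0.3, 0.2]
grip_width: 0.998
grasp_force: 0.0
clock: 6.15
position: [0.5294, -0.395, 0.0109]
ee_rot: [1.0, 0.026, 0.0, 0.0]
ft_force: [0.3, -0.3, 0.5]
grip_width: 1.001
grasp_force: 0.0
clock: 7.15
position: [0.5295, -0.3949, 0.0108]
ee_rot: [1.0, 0.026, 0.0, 0.0]
ft_force: [-0.1, -0.1, 5.6]
grip_width: 0.628
grasp_force: 43.1
```

View pics/w2.png

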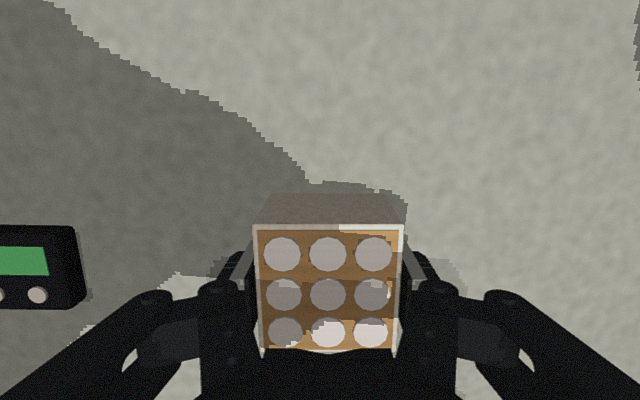

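Held squarely: opening 53 mm, and the carton fills the fingers. Lift and measure the grasp offset.

```bash

python3 -c "
from h import *
c=cam('wrist');p=ray(c,328,227,.042);print(p,p-[.027,0,0])"
python3 -m inch '[[[0,0,-0.1],[0,0,0]],[[0,0,-0.2],[0,0,0]],[[0,0,-0.3],[0,0,0]],[[0,0,-0.4],[0,0,0]],[[0,0,-0.5],[0,0,0]],[[0,0,-0.6],[0,0,0]],[[0,0,-0.7],[0,0,0]],[[0,0,-0.8],[0,0,0]],[[0,-0.1,-0.9],[0,0,0]],[[0,-0.2,-1],[0,0,0]]]'
python3 -c "
from h import *
print(to_tool([.529,.428,.13])/11)"
```

```text
[ 0.55625496 -0.3928971   0.042     ] [ 0.52925496 -0.3928971   0.042     ]
clock: 8.2
position: [0.5284, -0.3781, 0.0911]
ee_rot: [1.0, 0.026, -0.0, -0.0]
ft_force: [0.4, -0.3, -0.9]
grip_width: 0.62
grasp_force: 42.5
[ 0.04805973 -0.91476916 -0.04401652]
```

```bash

python3 -m inch '[[[0,-0.1,0],[0,0,0]],[[0,-0.2,0],[0,0,0]],[[0.01,-0.3,-0.1],[0,0,0]],[[0.02,-0.4,-0.1],[0,0,0]],[[0.03,-0.5,-0.2],[0,0,0]],[[0.03,-0.6,-0.2],[0,0,0]],[[0.04,-0.7,-0.3],[0,0,0]],[[0.05,-0.8,-0.4],[0,0,0]],[[0.05,-0.9,-0.5],[0,0,0]],[[0.05,-1,-0.5],[0,0,0]]]' | sed -n 2p
python3 -m inch '[[[0,-0.1,0],[0,0,0]],[[0,-0.2,0],[0,0,0]],[[0.01,-0.3,0],[0,0,0]],[[0.02,-0.4,0],[0,0,0]],[[0.03,-0.5,0],[0,0,0]],[[0.03,-0.6,0],[0,0,0]],[[0.04,-0.7,0],[0,0,0]],[[0.05,-0.8,0],[0,0,0]],[[0.05,-0.9,0],[0,0,0]],[[0.05,-1,0],[0,0,0]]]' | sed -n 2p
python3 -m inch '[[[0,-0.1,0],[0,0,0]],[[0,-0.2,0],[0,0,0]],[[0.01,-0.3,0],[0,0,0]],[[0.02,-0.4,0],[0,0,0]],[[0.03,-0.5,0],[0,0,0]],[[0.03,-0.6,0],[0,0,0]],[[0.04,-0.7,0],[0,0,0]],[[0.05,-0.8,0],[0,0,0]],[[0.05,-0.9,0],[0,0,0]],[[0.05,-1,0],[0,0,0]]]' | sed -n 2p
python3 -m inch '[[[0,-0.1,0],[0,0,0]],[[0,-0.2,0],[0,0,0]],[[0.01,-0.3,0],[0,0,0]],[[0.02,-0.4,0],[0,0,0]],[[0.03,-0.5,0],[0,0,0]],[[0.03,-0.6,0],[0,0,0]],[[0.04,-0.7,0],[0,0,0]],[[0.05,-0.8,0],[0,0,0]],[[0.05,-0.9,0],[0,0,0]],[[0.05,-1,0],[0,0,0]]]' | sed -n 2p
python3 -m inch '[[[0,-0.1,0],[0,0,0]],[[0,-0.2,0],[0,0,0]],[[0.01,-0.3,0],[0,0,0]],[[0.02,-0.4,0],[0,0,0]],[[0.03,-0.5,0],[0,0,0]],[[0.03,-0.6,0],[0,0,0]],[[0.04,-0.7,0],[0,0,0]],[[0.05,-0.8,0],[0,0,0]],[[0.05,-0.9,0],[0,0,0]],[[0.05,-1,0],[0,0,0]]]'
```

```text
position: [0.529, -0.2984, 0.1322]
position: [0.5281, -0.2179, 0.1305]
position: [0.5279, -0.1379, 0.1305]
position: [0.5278, -0.0578, 0.1305]
clock: 13.2
position: [0.5276, 0.0223, 0.1305]
ee_rot: [1.0, 0.026, -0.0, 0.0]
ft_force: [0.5, -0.0, -0.8]
grip_width: 0.627
grasp_force: 42.5
```

```bash

python3 -m inch '[[[0,-0.1,0],[0,0,0]],[[0,-0.2,0],[0,0,0]],[[0.01,-0.3,0],[0,0,0]],[[0.02,-0.4,0],[0,0,0]],[[0.03,-0.5,0],[0,0,0]],[[0.03,-0.6,0],[0,0,0]],[[0.04,-0.7,0],[0,0,0]],[[0.05,-0.8,0],[0,0,0]],[[0.05,-0.9,0],[0,0,0]],[[0.05,-1,0],[0,0,0]]]' | sed -n 2p
python3 -m inch '[[[0,-0.1,0],[0,0,0]],[[0,-0.2,0],[0,0,0]],[[0.01,-0.3,0],[0,0,0]],[[0.02,-0.4,0],[0,0,0]],[[0.03,-0.5,0],[0,0,0]],[[0.03,-0.6,0],[0,0,0]],[[0.04,-0.7,0],[0,0,0]],[[0.05,-0.8,0],[0,0,0]],[[0.05,-0.9,0],[0,0,0]],[[0.05,-1,0],[0,0,0]]]' | sed -n 2p
python3 -m inch '[[[0,-0.1,0],[0,0,0]],[[0,-0.2,0],[0,0,0]],[[0.01,-0.3,0],[0,0,0]],[[0.02,-0.4,0],[0,0,0]],[[0.03,-0.5,0],[0,0,0]],[[0.03,-0.6,0],[0,0,0]],[[0.04,-0.7,0],[0,0,0]],[[0.05,-0.8,0],[0,0,0]],[[0.05,-0.9,0],[0,0,0]],[[0.05,-1,0],[0,0,0]]]' | sed -n 2p
python3 -m inch '[[[0,-0.1,0],[0,0,0]],[[0,-0.2,0],[0,0,0]],[[0.01,-0.3,0],[0,0,0]],[[0.02,-0.4,0],[0,0,0]],[[0.03,-0.5,0],[0,0,0]],[[0.03,-0.6,0],[0,0,0]],[[0.04,-0.7,0],[0,0,0]],[[0.05,-0.8,0],[0,0,0]],[[0.05,-0.9,0],[0,0,0]],[[0.05,-1,0],[0,0,0]]]'
python3 -c "
from h import *
c=cam('wrist');im=manip.camera('wrist');cv2.imwrite('pics/w3.png',im[:,:,::-1]);o=manip.get_obs();print(to_tool([.529,.428,.016]),proj(c,[.529,.428,.012]))"
```

```text
position: [0.5275, 0.1024, 0.1305]
position: [0.5273, 0.1825, 0.1305]
position: [0.5272, 0.2626, 0.1305]
clock: 17.2
position: [0.527, 0.3427, 0.1304]
ee_rot: [1.0, 0.026, -0.0, 0.0]
ft_force: [0.0, 0.1, -1.3]
grip_width: 0.628
grasp_force: 42.5
[ 0.08824948 -1.04220022  1.43205629] (np.float64(221.755596643626), np.float64(183.36846542022295))
```

View pics/w3.png

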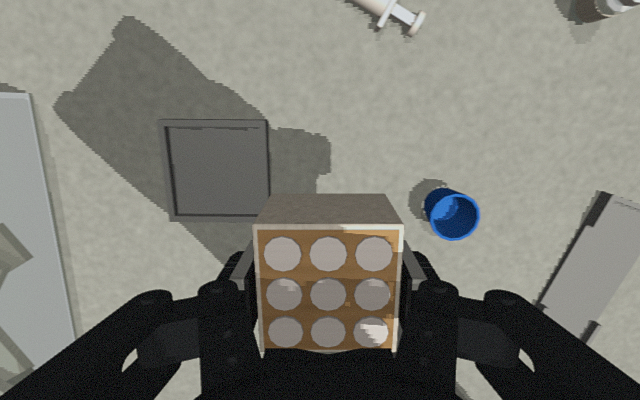

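The pocket's outer rim has corners at about (158,121), (268,120), (271,216) and (172,221). The carton is still square in the fingers.

```bash
python3 - <<'E'
from h import *
c=cam("wrist");q=[ray(c,*p,.012) for p in((158,121),(268,120),(271,216),(172,221))]
m=np.mean(q,0);print(m,[np.degrees(np.arctan2(*(q[(i+1)%4]-q[i])[1::-1])).round(1) for i in range(4)],[np.linalg.norm(q[i]-q[i-1]).round(4) for i in range(4)])
print(to_tool([m[0],m[1],.016]))
q=[ray(c,*p,.034) for p in((427,213),(479,216))];print("cup",np.mean(q,0))
E
```

```text
[0.53769902 0.43289313 0.012     ] [np.float64(-86.4), np.float64(-177.8), np.float64(96.1), np.float64(3.5)] [np.float64(0.0803), np.float64(0.0833), np.float64(0.0767), np.float64(0.0816)]
[ 0.20008998 -1.09748728  1.43208635]
cup [0.51925865 0.25107339 0.034     ]
```

```bash

python3 -m inch '[[[0.02,-0.1,0],[0,0,0]],[[0.04,-0.2,0],[0,0,0]],[[0.06,-0.3,0],[0,0,0]],[[0.08,-0.4,0],[0,0,0]],[[0.1,-0.5,0],[0,0,0]],[[0.12,-0.6,0],[0,0,0]],[[0.14,-0.7,0],[0,0,0]],[[0.16,-0.8,0],[0,0,0]],[[0.18,-0.9,0],[0,0,0]],[[0.18,-1,0],[0,0,0]]]' | sed -n 2p
python3 -m inch '[[[0,-0.08,0],[0,0,0]],[[0,-0.08,0],[0,0,0]],[[0,-0.08,0.1],[0,0,0]],[[0,-0.08,0.2],[0,0,0]],[[0,-0.08,0.35],[0,0,0]],[[0,-0.08,0.5],[0,0,0]],[[0,-0.08,0.6],[0,0,0]],[[0,-0.08,0.7],[0,0,0]],[[0,-0.08,0.8],[0,0,0]],[[0,-0.08,0.8],[0,0,0]]]'
python3 -c "
from h import *
c=cam('wrist');im=manip.camera('wrist');cv2.imwrite('pics/w4.png',im[:,:,::-1]);print(to_tool([.536,.432,.0165]))"
```

```text
position: [0.5375, 0.4233, 0.1304]
clock: 19.25
position: [0.5365, 0.4286, 0.0651]
ee_rot: [1.0, 0.026, -0.001, 0.001]
ft_force: [-0.1, 0.1, -1.4]
grip_width: 0.622
grasp_force: 42.5
[-0.00695945 -0.03958365  0.6178615 ]
```

View pics/w4.png

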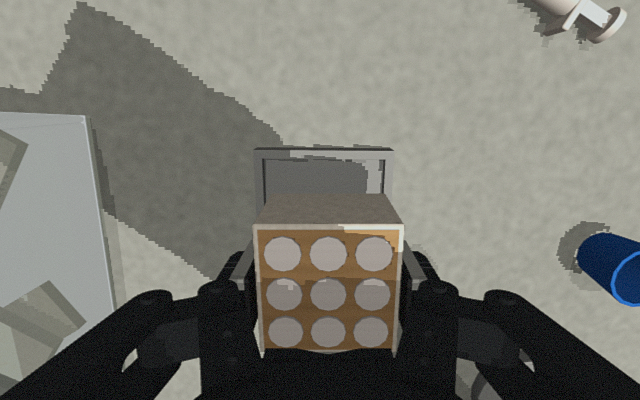

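The pocket's far rim runs from (253,148) to (394,149), nearly centred on the carton. I compute the remaining shift from that edge.

```bash
python3 - <<'E'
from h import *
c=cam("wrist");q=[ray(c,*p,.012) for p in((253,148.5),(394,149.5))];m=np.mean(q,0)
y=np.radians(3);m=m-.041*np.array([np.cos(y),np.sin(y),0]);print(np.linalg.norm(q[1]-q[0]),m,to_tool([m[0],m[1],.0165]))
E
```

```text
0.08210335662476402 [0.53820652 0.43216121 0.012     ] [ 0.02068946 -0.04016588  0.61784268]
```

```bash

python3 -m inch '[[[0.01,-0.04,0],[0,0,0]],[[0.02,-0.04,0.1],[0,0,0]],[[0.02,-0.04,0.2],[0,0,0]],[[0.02,-0.04,0.3],[0,0,0]],[[0.02,-0.04,0.4],[0,0,0]],[[0.02,-0.04,0.5],[0,0,0]],[[0.02,-0.04,0.58],[0,0,0]],[[0.02,-0.04,0.61],[0,0,0]],[[0.02,-0.04,0.61],[0,0,0]],[[0.02,-0.04,0.61],[0,0,0]]]'
python3 -m inch '[[[0,0,0],[0,0,0]],[[0,0,0],[0,0,0]],[[0,0,0],[0,0,0]],[[0,0,0],[0,0,0]],[[0,0,-0.1],[0,0,0]],[[0,0,-0.25],[0,0,0]],[[0,0,-0.45],[0,0,0]],[[0,0,-0.65],[0,0,0]],[[0,0,-0.85],[0,0,0]],[[0,0,-1],[0,0,0]]]' 1
python3 -c "
from h import *
c=cam('wrist');im=manip.camera('wrist');cv2.imwrite('pics/w5.png',im[:,:,::-1]);print(to_tool([.661,.162,.14]),proj(c,[.538,.432,.047]))"
```

```text
clock: 20.3
position: [0.5385, 0.4325, 0.018]
ee_rot: [1.0, 0.026, 0.0, -0.0]
ft_force: [-0.0, 0.4, 0.3]
grip_width: 0.623
grasp_force: 42.5
clock: 21.3
position: [0.5388, 0.4328, 0.1002]
ee_rot: [1.0, 0.026, 0.001, -0.001]
ft_force: [-0.1, 1.3, -0.2]
grip_width: 0.998
grasp_force: 0.0
[ 1.34424312  3.46503235 -0.48001896] (np.float64(330.2840192557561), np.float64(220.09257548791908))
```

View pics/w5.png

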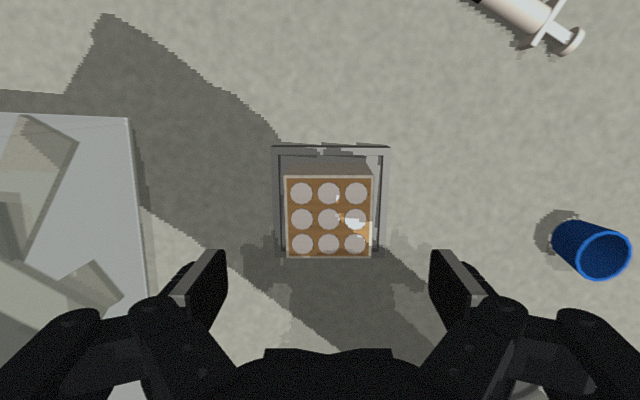

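The carton sits inside the pocket, top face (285–373, 176–258). Next, the small vial.

```bash

python3 -m inch '[[[0,0.1,-0.1],[0,0,0]],[[0,0.2,-0.2],[0,0,0]],[[0.05,0.3,-0.3],[0,0,0]],[[0.1,0.4,-0.4],[0,0,0]],[[0.15,0.5,-0.4],[0,0,0]],[[0.2,0.6,-0.4],[0,0,0]],[[0.25,0.7,-0.4],[0,0,0]],[[0.3,0.8,-0.4],[0,0,0]],[[0.35,0.9,-0.4],[0,0,0]],[[0.4,1,-0.4],[0,0,0]]]' | sed -n 2p
python3 -m inch '[[[0.04,0.1,0],[0,0,0]],[[0.08,0.2,0],[0,0,0]],[[0.12,0.3,0],[0,0,0]],[[0.16,0.4,0],[0,0,0]],[[0.2,0.5,0],[0,0,0]],[[0.24,0.6,0],[0,0,0]],[[0.28,0.7,0],[0,0,0]],[[0.32,0.8,0],[0,0,0]],[[0.36,0.9,0],[0,0,0]],[[0.4,1,0],[0,0,0]]]' | sed -n 2p
python3 -m inch '[[[0.04,0.1,0],[0,0,0]],[[0.08,0.2,0],[0,0,0]],[[0.12,0.3,0],[0,0,0]],[[0.16,0.4,0],[0,0,0]],[[0.2,0.5,0],[0,0,0]],[[0.24,0.6,0],[0,0,0]],[[0.28,0.7,0],[0,0,0]],[[0.32,0.8,0],[0,0,0]],[[0.36,0.9,0],[0,0,0]],[[0.4,1,0],[0,0,0]]]' | sed -n 2p
python3 -m inch '[[[0.04,0.1,0],[0,0,0]],[[0.08,0.2,0],[0,0,0]],[[0.12,0.3,0],[0,0,0]],[[0.16,0.4,0],[0,0,0]],[[0.2,0.44,0],[0,0,0]],[[0.22,0.44,0],[0,0,0]],[[0.22,0.44,0],[0,0,0]],[[0.22,0.44,0],[0,0,0]],[[0.22,0.44,0],[0,0,0]],[[0.22,0.44,0],[0,0,0]]]'
python3 -c "
from h import *
c=cam('wrist');im=manip.camera('wrist');cv2.imwrite('pics/w6.png',im[:,:,::-1]);print(proj(c,[.667,.164,.048]))"
```

```text
position: [0.5748, 0.3534, 0.1294]
position: [0.6109, 0.2753, 0.1297]
position: [0.647, 0.197, 0.1297]
clock: 25.35
position: [0.666, 0.1638, 0.1297]
ee_rot: [1.0, 0.026, 0.0, -0.0]
ft_force: [1.2, 0.0, 0.0]
grip_width: 0.994
grasp_force: 0.0
(np.float64(328.61971476735124), np.float64(203.35075502337847))
```

View pics/w6.png

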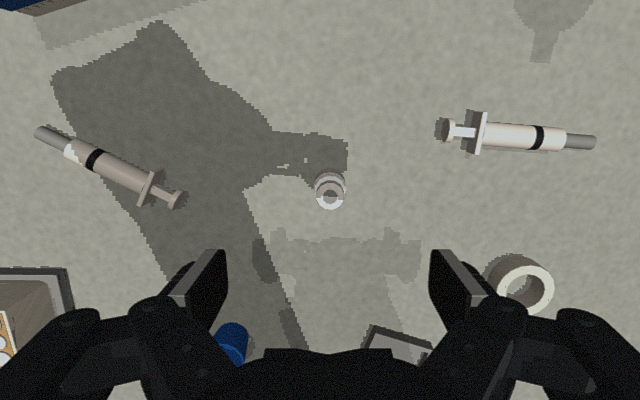

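The small vial's cap is centred at about (330,195); nothing stands between the open fingers and it.

```bash
python3 - <<'E'
from h import *
c=cam("wrist");p=ray(c,330,195,.048);print(p,to_tool([p[0],p[1],.011]))
im=cv2.imread("pics/w6.png");g=cv2.cvtColor(im,cv2.COLOR_BGR2HSV)[150:230,290:370]
m=((g[:,:,1]<25)&(g[:,:,2]>60)).astype(np.uint8);x=cv2.findContours(m,0,2)[0];print([(cv2.boundingRect(k),cv2.contourArea(k)) for k in x if cv2.contourArea(k)>30])
E
```

```text
[0.67310404 0.16327006 0.048     ] [0.08838058 0.00959516 1.48442077]
[((0, 0, 80, 80), 6205.0)]
```

```bash

python3 -m inch '[[[0.08,0.01,0],[0,0,0]],[[0.08,0.01,0.12],[0,0,0]],[[0.08,0.01,0.24],[0,0,0]],[[0.08,0.01,0.36],[0,0,0]],[[0.08,0.01,0.48],[0,0,0]],[[0.08,0.01,0.6],[0,0,0]],[[0.08,0.01,0.7],[0,0,0]],[[0.08,0.01,0.8],[0,0,0]],[[0.08,0.01,0.9],[0,0,0]],[[0.08,0.01,1],[0,0,0]]]' 0.7| sed -n 2p
python3 -m inch '[[[0,0,0.1],[0,0,0]],[[0,0,0.2],[0,0,0]],[[0,0,0.3],[0,0,0]],[[0,0,0.4],[0,0,0]],[[0,0,0.47],[0,0,0]],[[0,0,0.47],[0,0,0]],[[0,0,0.47],[0,0,0]],[[0,0,0.47],[0,0,0]],[[0,0,0.47],[0,0,0]],[[0,0,0.47],[0,0,0]]]' | sed -n 2p
python3 -m inch '[[[0,0,0],[0,0,0]],[[0,0,0],[0,0,0]],[[0,0,0],[0,0,0]],[[0,0,0],[0,0,0]],[[0,0,0],[0,0,0]],[[0,0,0],[0,0,0]],[[0,0,0],[0,0,0]],[[0,0,0],[0,0,0]],[[0,0,0],[0,0,0]],[[0,0,0],[0,0,0]]]' 0 30
python3 -c "
from h import *
im=manip.camera('wrist');cv2.imwrite('pics/w7.png',im[150:,120:520,::-1])"
```

```text
position: [0.6726, 0.163, 0.0491]
position: [0.6727, 0.163, 0.0125]
clock: 28.4
position: [0.6727, 0.163, 0.0123]
ee_rot: [1.0, 0.026, 0.0, -0.0]
ft_force: [0.5, -1.2, 3.3]
grip_width: 0.269
grasp_force: 29.5
```

View pics/w7.png

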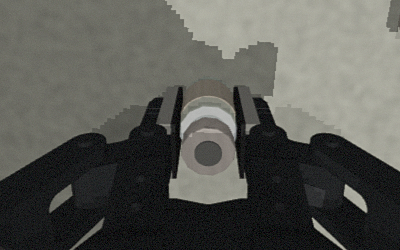

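```bash
python3 -c "
from h import *
c=cam('wrist');print(ray(c,328,301,.048))"
python3 -m inch '[[[0,0,-0.1],[0,0,0]],[[0,0,-0.2],[0,0,0]],[[0,0,-0.3],[0,0,0]],[[0,0,-0.45],[0,0,0]],[[0,0,-0.6],[0,0,0]],[[0,0,-0.75],[0,0,0]],[[0,0,-0.9],[0,0,0]],[[0,0,-1],[0,0,0]],[[-0.05,0.1,-1],[0,0,0]],[[-0.1,0.2,-1],[0,0,0]]]'
python3 -c "
from h import *
print(to_tool([.395,-.287,.125]))"
```

```text
[0.67276363 0.1635732  0.048     ]
clock: 29.45
position: [0.6649, 0.1459, 0.0918]
ee_rot: [1.0, 0.026, -0.0, 0.0]
ft_force: [0.3, -1.4, -0.8]
grip_width: 0.267
grasp_force: 29.4
[-3.6513707   5.22797157 -0.41157936]
```

```bash

python3 -m inch '[[[-0.07,0.1,-0.1],[0,0,0]],[[-0.14,0.2,-0.2],[0,0,0]],[[-0.21,0.3,-0.3],[0,0,0]],[[-0.28,0.4,-0.4],[0,0,0]],[[-0.35,0.5,-0.5],[0,0,0]],[[-0.42,0.6,-0.5],[0,0,0]],[[-0.49,0.7,-0.5],[0,0,0]],[[-0.56,0.8,-0.5],[0,0,0]],[[-0.63,0.9,-0.5],[0,0,0]],[[-0.7,1,-0.5],[0,0,0]]]' | sed -n 2p
python3 -m inch '[[[-0.07,0.1,0],[0,0,0]],[[-0.14,0.2,0],[0,0,0]],[[-0.21,0.3,0],[0,0,0]],[[-0.28,0.4,0],[0,0,0]],[[-0.35,0.5,0],[0,0,0]],[[-0.42,0.6,0],[0,0,0]],[[-0.49,0.7,0],[0,0,0]],[[-0.56,0.8,0],[0,0,0]],[[-0.63,0.9,0],[0,0,0]],[[-0.7,1,0],[0,0,0]]]' | sed -n 2p
python3 -m inch '[[[-0.07,0.1,0],[0,0,0]],[[-0.14,0.2,0],[0,0,0]],[[-0.21,0.3,0],[0,0,0]],[[-0.28,0.4,0],[0,0,0]],[[-0.35,0.5,0],[0,0,0]],[[-0.42,0.6,0],[0,0,0]],[[-0.49,0.7,0],[0,0,0]],[[-0.56,0.8,0],[0,0,0]],[[-0.63,0.9,0],[0,0,0]],[[-0.7,1,0],[0,0,0]]]' | sed -n 2p
python3 -m inch '[[[-0.07,0.1,0],[0,0,0]],[[-0.14,0.2,0],[0,0,0]],[[-0.21,0.3,0],[0,0,0]],[[-0.28,0.4,0],[0,0,0]],[[-0.35,0.5,0],[0,0,0]],[[-0.42,0.6,0],[0,0,0]],[[-0.49,0.7,0],[0,0,0]],[[-0.56,0.8,0],[0,0,0]],[[-0.63,0.9,0],[0,0,0]],[[-0.7,1,0],[0,0,0]]]' | sed -n 2p
python3 -m inch '[[[-0.07,0.1,0],[0,0,0]],[[-0.14,0.2,0],[0,0,0]],[[-0.21,0.3,0],[0,0,0]],[[-0.28,0.4,0],[0,0,0]],[[-0.35,0.5,0],[0,0,0]],[[-0.42,0.6,0],[0,0,0]],[[-0.49,0.7,0],[0,0,0]],[[-0.56,0.8,0],[0,0,0]],[[-0.63,0.9,0],[0,0,0]],[[-0.7,1,0],[0,0,0]]]'
python3 -c "
from h import *
c=cam('wrist');im=manip.camera('wrist');cv2.imwrite('pics/w8.png',im[:,:,::-1]);print(proj(c,[.395,-.287,.012]),proj(c,[.466,-.109,.074]))"
```

```text
position: [0.613, 0.0631, 0.1318]
position: [0.5614, -0.0197, 0.1321]
position: [0.5096, -0.1025, 0.1321]
position: [0.4579, -0.1853, 0.1322]
clock: 34.45
position: [0.406, -0.2681, 0.1321]
ee_rot: [1.0, 0.026, 0.0, 0.0]
ft_force: [-0.5, -1.2, -0.5]
grip_width: 0.269
grasp_force: 29.4
(np.float64(351.22458632460035), np.float64(204.9067225080477)) (np.float64(57.8928211354517), np.float64(103.55264949533462))
```

View pics/w8.png

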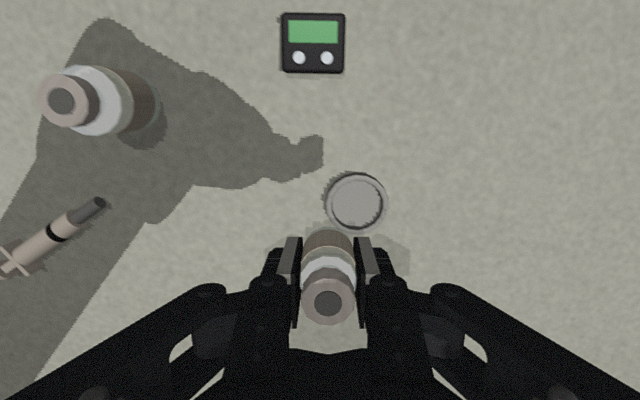

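The small well's rim is centred at (355,203), and the large vial's cap is at about (66,100), out of the way.

```bash
python3 - <<'E'
from h import *
c=cam("wrist");p=ray(c,355,203,.012);print(p,to_tool([p[0],p[1],.018]),ray(c,66,100,.074))
E
```

```text
[ 0.39572093 -0.29152099  0.012     ] [-0.1298503   0.26688567  1.42644282] [ 0.46752684 -0.11572946  0.074     ]
```

```bash

python3 -m inch '[[[-0.05,0.1,0],[0,0,0]],[[-0.13,0.2,0],[0,0,0]],[[-0.13,0.27,0.1],[0,0,0]],[[-0.13,0.27,0.2],[0,0,0]],[[-0.13,0.27,0.3],[0,0,0]],[[-0.13,0.27,0.4],[0,0,0]],[[-0.13,0.27,0.5],[0,0,0]],[[-0.13,0.27,0.65],[0,0,0]],[[-0.13,0.27,0.8],[0,0,0]],[[-0.13,0.27,0.9],[0,0,0]]]' | sed -n 2p
python3 -m inch '[[[0,0,0.1],[0,0,0]],[[0,0,0.2],[0,0,0]],[[0,0,0.3],[0,0,0]],[[0,0,0.4],[0,0,0]],[[0,0,0.48],[0,0,0]],[[0,0,0.53],[0,0,0]],[[0,0,0.53],[0,0,0]],[[0,0,0.53],[0,0,0]],[[0,0,0.53],[0,0,0]],[[0,0,0.53],[0,0,0]]]'
```

```text
position: [0.3968, -0.2891, 0.0587]
clock: 36.5
position: [0.3973, -0.2896, 0.0178]
ee_rot: [1.0, 0.026, 0.0, 0.0]
ft_force: [0.2, -0.3, -0.7]
grip_width: 0.27
grasp_force: 29.4
```

```bash

python3 -m inch '[[[0,0,0],[0,0,0]],[[0,0,0],[0,0,0]],[[0,0,0],[0,0,0]],[[0,0,0],[0,0,0]],[[0,0,-0.1],[0,0,0]],[[0,0,-0.25],[0,0,0]],[[0,0,-0.45],[0,0,0]],[[0,0,-0.65],[0,0,0]],[[0,0,-0.85],[0,0,0]],[[0,0,-1],[0,0,0]]]' 1 | sed -n 2p
python3 -m inch '[[[0,0,-0.2],[0,0,0]],[[0,0,-0.4],[0,0,0]],[[0.05,-0.1,-0.6],[0,0,0]],[[0.1,-0.25,-0.7],[0,0,0]],[[0.15,-0.4,-0.7],[0,0,0]],[[0.2,-0.55,-0.7],[0,0,0]],[[0.25,-0.7,-0.7],[0,0,0]],[[0.3,-0.8,-0.7],[0,0,0]],[[0.35,-0.9,-0.7],[0,0,0]],[[0.4,-1,-0.7],[0,0,0]]]' | sed -n 2p
python3 -m inch '[[[0.05,-0.1,0],[0,0,0]],[[0.1,-0.2,0],[0,0,0]],[[0.15,-0.3,0],[0,0,0]],[[0.2,-0.4,0],[0,0,0]],[[0.25,-0.5,0],[0,0,0]],[[0.3,-0.6,0],[0,0,0]],[[0.35,-0.7,0],[0,0,0]],[[0.4,-0.8,0],[0,0,0]],[[0.45,-0.9,0],[0,0,0]],[[0.48,-1,0],[0,0,0]]]'
python3 - <<'E'
from h import *
c=cam("wrist");im=manip.camera("wrist");u,v=map(int,proj(c,[.4675,-.1157,.074]));print(u,v,to_tool([.4675,-.1157,.016]))
cv2.imwrite("pics/w9.png",im[:,:,::-1])
t=manip.camera("top");cv2.imwrite("pics/top9.png",t[:,:,::-1])
a=im[60:330,180:480,::-1];b=t[235:290,410:470,::-1];b=cv2.resize(b,(295,270),interpolation=cv2.INTER_CUBIC)
cv2.imwrite("pics/mix9.png",np.hstack([a,np.clip(b*1.6,0,255).astype(np.uint8)]))
E
```

```text
position: [0.3977, -0.2898, 0.0998]
position: [0.4252, -0.2073, 0.1535]
clock: 39.5
position: [0.4596, -0.1254, 0.1537]
ee_rot: [1.0, 0.026, 0.0, 0.0]
ft_force: [-1.0, -0.4, 0.6]
grip_width: 1.002
grasp_force: 0.0
315 193 [ 0.1008568  -0.09659252  1.72168456]
```

View pics/mix9.png

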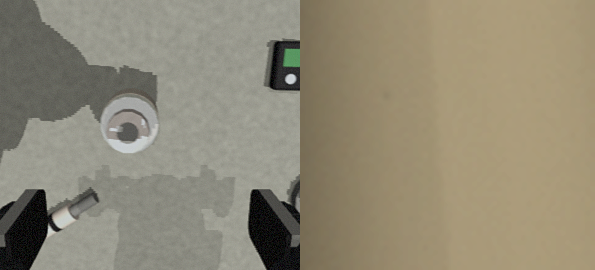

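The large vial's cap is centred at (308,191) in the wrist picture, and the look-alike's cap tip is at (277,258).

```bash
python3 - <<'E'
from h import *
c=cam("wrist");p=ray(c,308,191,.074);print(p,to_tool([p[0],p[1],.016]),ray(c,277,254,.01))
E
```

```text
[ 0.46927022 -0.1099664   0.074     ] [ 0.13066547 -0.17784353  1.72165893] [ 0.39017455 -0.08060509  0.01      ]
```

```bash

python3 -m inch '[[[0.06,-0.08,0],[0,0,0]],[[0.13,-0.17,0],[0,0,0]],[[0.13,-0.17,0.1],[0,0,0]],[[0.13,-0.17,0.2],[0,0,0]],[[0.13,-0.17,0.32],[0,0,0]],[[0.13,-0.17,0.45],[0,0,0]],[[0.13,-0.17,0.6],[0,0,0]],[[0.13,-0.17,0.75],[0,0,0]],[[0.13,-0.17,0.9],[0,0,0]],[[0.13,-0.17,1],[0,0,0]]]' | sed -n 2p
python3 -m inch '[[[0,0,0.1],[0,0,0]],[[0,0,0.2],[0,0,0]],[[0,0,0.3],[0,0,0]],[[0,0,0.4],[0,0,0]],[[0,0,0.5],[0,0,0]],[[0,0,0.6],[0,0,0]],[[0,0,0.7],[0,0,0]],[[0,0,0.72],[0,0,0]],[[0,0,0.72],[0,0,0]],[[0,0,0.72],[0,0,0]]]' | sed -n 2p
python3 -m inch '[[[0,0,0],[0,0,0]],[[0,0,0],[0,0,0]],[[0,0,0],[0,0,0]],[[0,0,0],[0,0,0]],[[0,0,0],[0,0,0]],[[0,0,0],[0,0,0]],[[0,0,0],[0,0,0]],[[0,0,0],[0,0,0]],[[0,0,0],[0,0,0]],[[0,0,0],[0,0,0]]]' 0 40
python3 -m inch '[[[0,0,-0.1],[0,0,0]],[[0,0,-0.2],[0,0,0]],[[0,0,-0.3],[0,0,0]],[[0,0,-0.4],[0,0,0]],[[0,0,-0.5],[0,0,0]],[[0,0,-0.6],[0,0,0]],[[0,0,-0.7],[0,0,0]],[[0,0,-0.8],[0,0,0]],[[0,0,-0.9],[0,0,0]],[[0,0,-1],[0,0,0]]]'
python3 -c "
from h import *
cv2.imwrite('pics/w10.png',manip.camera('wrist')[:,:,::-1])
print(to_tool([.401,.277,.15]))"
```

```text
position: [0.4684, -0.1119, 0.0723]
position: [0.4691, -0.112, 0.0163]
clock: 42.6
position: [0.4692, -0.1121, 0.0165]
ee_rot: [1.0, 0.026, 0.0, 0.0]
ft_force: [-1.9, 0.3, 5.7]
grip_width: 0.507
grasp_force: 40.5
clock: 43.6
position: [0.4689, -0.112, 0.0968]
ee_rot: [1.0, 0.026, 0.0, 0.0]
ft_force: [0.7, -1.0, -0.9]
grip_width: 0.506
grasp_force: 40.7
[-0.60294878 -4.90063445 -0.65416155]
```

```bash

python3 -m inch '[[[0,-0.1,-0.1],[0,0,0]],[[0,-0.2,-0.2],[0,0,0]],[[-0.03,-0.3,-0.3],[0,0,0]],[[-0.06,-0.4,-0.4],[0,0,0]],[[-0.1,-0.5,-0.5],[0,0,0]],[[-0.12,-0.6,-0.5],[0,0,0]],[[-0.14,-0.7,-0.5],[0,0,0]],[[-0.16,-0.8,-0.5],[0,0,0]],[[-0.16,-0.9,-0.5],[0,0,0]],[[-0.16,-1,-0.5],[0,0,0]]]' | sed -n 2p
python3 -m inch '[[[0,-0.1,0],[0,0,0]],[[0,-0.2,0],[0,0,0]],[[-0.03,-0.3,0],[0,0,0]],[[-0.06,-0.4,0],[0,0,0]],[[-0.1,-0.5,0],[0,0,0]],[[-0.12,-0.6,0],[0,0,0]],[[-0.14,-0.7,0],[0,0,0]],[[-0.16,-0.8,0],[0,0,0]],[[-0.16,-0.9,0],[0,0,0]],[[-0.16,-1,0],[0,0,0]]]' | sed -n 2p
python3 -m inch '[[[0,-0.1,0],[0,0,0]],[[0,-0.2,0],[0,0,0]],[[-0.03,-0.3,0],[0,0,0]],[[-0.06,-0.4,0],[0,0,0]],[[-0.1,-0.5,0],[0,0,0]],[[-0.12,-0.6,0],[0,0,0]],[[-0.14,-0.7,0],[0,0,0]],[[-0.16,-0.8,0],[0,0,0]],[[-0.16,-0.9,0],[0,0,0]],[[-0.16,-1,0],[0,0,0]]]' | sed -n 2p
python3 -m inch '[[[0,-0.1,0],[0,0,0]],[[0,-0.2,0],[0,0,0]],[[-0.03,-0.3,0],[0,0,0]],[[-0.06,-0.4,0],[0,0,0]],[[-0.1,-0.5,0],[0,0,0]],[[-0.12,-0.6,0],[0,0,0]],[[-0.14,-0.7,0],[0,0,0]],[[-0.16,-0.8,0],[0,0,0]],[[-0.16,-0.9,0],[0,0,0]],[[-0.16,-1,0],[0,0,0]]]' | sed -n 2p
python3 -m inch '[[[0,-0.1,0],[0,0,0]],[[0,-0.2,0],[0,0,0]],[[-0.03,-0.3,0],[0,0,0]],[[-0.06,-0.4,0],[0,0,0]],[[-0.1,-0.5,0],[0,0,0]],[[-0.12,-0.6,0],[0,0,0]],[[-0.14,-0.7,0],[0,0,0]],[[-0.16,-0.75,0],[0,0,0]],[[-0.16,-0.75,0],[0,0,0]],[[-0.16,-0.75,0],[0,0,0]]]'
python3 -c "
from h import *
c=cam('wrist');cv2.imwrite('pics/w11.png',manip.camera('wrist')[:,:,::-1])
print(proj(c,[.401,.277,.012]))
t=manip.camera('top');cv2.imwrite('pics/top11.png',t[:,:,::-1])
a=cv2.imread('pics/w11.png');b=cv2.resize(t[130:270,300:470,::-1],(482,400),interpolation=cv2.INTER_CUBIC)
b=np.clip(b*1.6,0,255).astype(np.uint8)
cv2.imwrite('pics/mix11.png',np.hstack([a[:,120:430],b]))
"
```

```text
position: [0.4518, -0.0321, 0.1359]
position: [0.435, 0.0471, 0.1361]
position: [0.4181, 0.1264, 0.1361]
position: [0.4012, 0.2056, 0.1361]
clock: 48.65
position: [0.3854, 0.264, 0.136]
ee_rot: [1.0, 0.026, -0.0, 0.0]
ft_force: [-0.2, -1.1, -1.4]
grip_width: 0.503
grasp_force: 40.8
(np.float64(313.56674705444556), np.float64(169.76649615138095))
```

View pics/mix11.png

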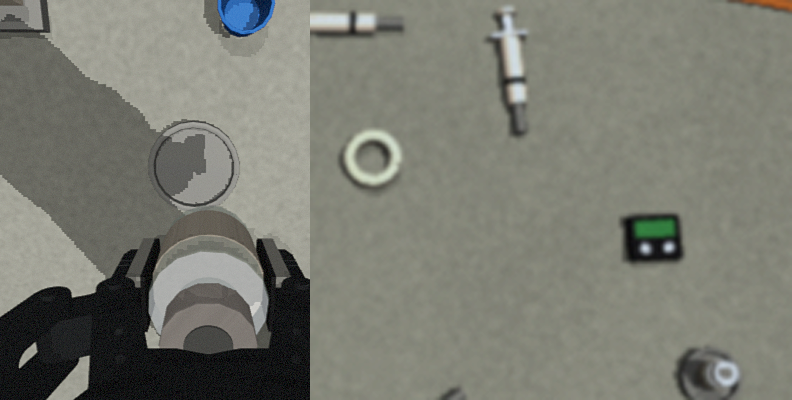

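The large well's rim spans x 269–359 and y 120–208 in the wrist picture, centre (314,164.5). In the top view the small vial stands in its well.

```bash
python3 - <<'E'
from h import *
c=cam("wrist");p=ray(c,314,165,.012);print(p,to_tool([p[0],p[1],.0217]))
for q in((269,165),(359,165),(314,120),(314,208)): print(ray(c,*q,.012))
t=cam("top");im=cv2.imread("pics/top11.png");g=cv2.cvtColor(im,cv2.COLOR_BGR2GRAY)
r=g[125:182,360:385]  # syringe
m=(r>110).astype(np.uint8);k=max(cv2.findContours(m,0,2)[0],key=cv2.contourArea);print(cv2.boundingRect(k),cv2.minAreaRect(k))
E
```

```text
[0.40502785 0.27662357 0.012     ] [ 0.25211754 -0.14768558  1.42940336]
[0.40316834 0.31257543 0.012     ]
[0.40688702 0.24067818 0.012     ]
[0.44018391 0.27805285 0.012     ]
[0.36895504 0.27515703 0.012     ]
(8, 10, 7, 21) ((10.689188957214355, 20.135135650634766), (20.54987335205078, 4.6031718254089355), 80.53767395019531)
```

```bash

python3 -m inch '[[[0.12,-0.08,0],[0,0,0]],[[0.25,-0.15,0],[0,0,0]],[[0.25,-0.15,0.1],[0,0,0]],[[0.25,-0.15,0.2],[0,0,0]],[[0.25,-0.15,0.3],[0,0,0]],[[0.25,-0.15,0.4],[0,0,0]],[[0.25,-0.15,0.5],[0,0,0]],[[0.25,-0.15,0.65],[0,0,0]],[[0.25,-0.15,0.8],[0,0,0]],[[0.25,-0.15,0.9],[0,0,0]]]' | sed -n 2p
python3 -m inch '[[[0,0,0.1],[0,0,0]],[[0,0,0.2],[0,0,0]],[[0,0,0.3],[0,0,0]],[[0,0,0.4],[0,0,0]],[[0,0,0.48],[0,0,0]],[[0,0,0.53],[0,0,0]],[[0,0,0.53],[0,0,0]],[[0,0,0.53],[0,0,0]],[[0,0,0.53],[0,0,0]],[[0,0,0.53],[0,0,0]]]'
python3 -m inch '[[[0,0,0],[0,0,0]],[[0,0,0],[0,0,0]],[[0,0,0],[0,0,0]],[[0,0,0],[0,0,0]],[[0,0,-0.1],[0,0,0]],[[0,0,-0.25],[0,0,0]],[[0,0,-0.45],[0,0,0]],[[0,0,-0.65],[0,0,0]],[[0,0,-0.85],[0,0,0]],[[0,0,-1],[0,0,0]]]' 1 | sed -n 2p
python3 -c "
from h import *
cv2.imwrite('pics/w12.png',manip.camera('wrist')[:,:,::-1])
print(to_tool([.669,-.133,.14]))"
```

```text
position: [0.4042, 0.2769, 0.0627]
clock: 50.75
position: [0.4047, 0.2772, 0.0217]
ee_rot: [1.0, 0.026, 0.0, 0.0]
ft_force: [-0.6, 0.1, -2.1]
grip_width: 0.501
grasp_force: 40.9
position: [0.405, 0.2777, 0.1037]
[ 3.02066587  5.30311098 -0.43317998]
```

```bash

python3 -m inch '[[[0,0,-0.2],[0,0,0]],[[0,0,-0.4],[0,0,0]],[[0.1,0.1,-0.5],[0,0,0]],[[0.2,0.2,-0.5],[0,0,0]],[[0.25,0.35,-0.5],[0,0,0]],[[0.3,0.5,-0.5],[0,0,0]],[[0.4,0.65,-0.5],[0,0,0]],[[0.5,0.8,-0.5],[0,0,0]],[[0.55,0.9,-0.5],[0,0,0]],[[0.6,1,-0.5],[0,0,0]]]' | sed -n 2p
python3 -m inch '[[[0.05,0.1,0],[0,0,0]],[[0.1,0.2,0],[0,0,0]],[[0.15,0.3,0],[0,0,0]],[[0.2,0.4,0],[0,0,0]],[[0.25,0.5,0],[0,0,0]],[[0.3,0.6,0],[0,0,0]],[[0.35,0.7,0],[0,0,0]],[[0.4,0.8,0],[0,0,0]],[[0.5,0.9,0],[0,0,0]],[[0.56,1,0],[0,0,0]]]' | sed -n 2p
python3 -m inch '[[[0.05,0.1,0],[0,0,0]],[[0.1,0.2,0],[0,0,0]],[[0.15,0.3,0],[0,0,0]],[[0.2,0.4,0],[0,0,0]],[[0.25,0.5,0],[0,0,0]],[[0.3,0.6,0],[0,0,0]],[[0.35,0.7,0],[0,0,0]],[[0.4,0.8,0],[0,0,0]],[[0.5,0.9,0],[0,0,0]],[[0.56,1,0],[0,0,0]]]' | sed -n 2p
python3 -m inch '[[[0.05,0.1,0],[0,0,0]],[[0.1,0.2,0],[0,0,0]],[[0.15,0.3,0],[0,0,0]],[[0.2,0.4,0],[0,0,0]],[[0.25,0.5,0],[0,0,0]],[[0.3,0.6,0],[0,0,0]],[[0.35,0.7,0],[0,0,0]],[[0.4,0.8,0],[0,0,0]],[[0.5,0.9,0],[0,0,0]],[[0.56,1,0],[0,0,0]]]' | sed -n 2p
python3 -m inch '[[[0.05,0.1,0],[0,0,0]],[[0.1,0.2,0],[0,0,0]],[[0.15,0.3,0],[0,0,0]],[[0.2,0.4,0],[0,0,0]],[[0.25,0.5,0],[0,0,0]],[[0.3,0.6,0],[0,0,0]],[[0.35,0.7,0],[0,0,0]],[[0.4,0.8,0],[0,0,0]],[[0.5,0.9,0],[0,0,0]],[[0.56,1,0],[0,0,0]]]' | sed -n 2p
python3 -m inch '[[[0.05,0.1,0],[0,0,0]],[[0.1,0.2,0],[0,0,0]],[[0.15,0.3,0],[0,0,0]],[[0.18,0.3,0],[0,0,0]],[[0.18,0.3,0],[0,0,0]],[[0.18,0.3,0],[0,0,0]],[[0.18,0.3,0],[0,0,0]],[[0.18,0.3,0],[0,0,0]],[[0.18,0.3,0],[0,0,0]],[[0.18,0.3,0],[0,0,0]]]'
python3 - <<'E'
from h import *
c=cam("wrist");im=manip.camera("wrist");cv2.imwrite("pics/w13.png",im[:,:,::-1])
q=[.669,-.133,.009];print(proj(c,q))
g=cv2.cvtColor(im,cv2.COLOR_RGB2GRAY);bg=np.median(g[100:240,240:420]);print(bg)
for nm,m in (("bright",g>bg*1.25),("brighter",g>bg*1.4),("black",g<35)):
    m=m.astype(np.uint8);m[245:]=0
    for k in cv2.findContours(m,0,2)[0]:
        if cv2.contourArea(k)>40: print(nm,cv2.boundingRect(k),cv2.contourArea(k),cv2.minAreaRect(k))
E
```

```text
position: [0.4571, 0.1991, 0.1415]
position: [0.5064, 0.1215, 0.1417]
position: [0.5553, 0.044, 0.1417]
position: [0.6042, -0.0336, 0.1417]
position: [0.6531, -0.1111, 0.1417]
clock: 57.8
position: [0.6679, -0.1336, 0.1418]
ee_rot: [1.0, 0.026, 0.0, 0.0]
ft_force: [0.5, -0.1, 0.7]
grip_width: 1.0
grasp_force: 0.0
(np.float64(328.0306046886742), np.float64(185.4546968762708))
150.0
bright (325, 205, 14, 21) 226.5 ((331.5, 215.0), (20.0, 13.0), 90.0)
bright (324, 175, 15, 24) 236.5 ((331.0, 186.5), (23.0, 14.0), 90.0)
bright (321, 118, 16, 19) 150.0 ((328.5, 127.0), (18.0, 15.0), 90.0)
bright (319, 0, 321, 120) 22250.0 ((479.0, 59.5), (119.0, 320.0), 90.0)
black (320, 199, 20, 6) 54.5 ((329.5, 201.5), (5.0, 19.0), 90.0)
black (144, 107, 10, 24) 118.5 ((148.5, 118.5), (23.0, 9.0), 90.0)
```

The black band is at (330,201), the thumb disc's end at (328,118) and the barrel's front end at about (331,226). That gives the syringe's middle at about (330,188), lined up with the tool.

```bash
python3 - <<'E'
from h import *
c=cam("wrist");a=ray(c,329,118,.014);b=ray(c,331,226,.012);print(a,b,np.linalg.norm(a-b)," expect .088")
u=(b-a)/np.linalg.norm(b-a);m=(a+57e-3*u+b-31e-3*u)/2;print(m,to_tool([m[0],m[1],.004]),np.degrees(np.arctan2(-u[1],-u[0])))
E
```

```text
[ 0.72451288 -0.13084973  0.014     ] [ 0.63405275 -0.13739487  0.012     ] 0.09071865134671381  expect .088
[ 0.66631986 -0.13506022  0.0127134 ] [-0.02065998  0.01661678  1.7221577 ] 4.138364710201388
```

```bash

python3 -m inch '[[[-0.02,0.02,0.1],[0,0,-0.025]],[[-0.02,0.02,0.2],[0,0,-0.025]],[[-0.02,0.02,0.3],[0,0,-0.025]],[[-0.02,0.02,0.4],[0,0,-0.025]],[[-0.02,0.02,0.5],[0,0,-0.025]],[[-0.02,0.02,0.6],[0,0,-0.025]],[[-0.02,0.02,0.7],[0,0,-0.025]],[[-0.02,0.02,0.8],[0,0,-0.025]],[[-0.02,0.02,0.9],[0,0,-0.025]],[[-0.02,0.02,1],[0,0,-0.025]]]' 0.7 | sed -n 2p
python3 -m inch '[[[0,0,0.1],[0,0,0]],[[0,0,0.2],[0,0,0]],[[0,0,0.3],[0,0,0]],[[0,0,0.4],[0,0,0]],[[0,0,0.5],[0,0,0]],[[0,0,0.6],[0,0,0]],[[0,0,0.67],[0,0,0]],[[0,0,0.72],[0,0,0]],[[0,0,0.72],[0,0,0]],[[0,0,0.72],[0,0,0]]]' | sed -n 2p
python3 -m inch '[[[0,0,0],[0,0,0]],[[0,0,0],[0,0,0]],[[0,0,0],[0,0,0]],[[0,0,0],[0,0,0]],[[0,0,0],[0,0,0]],[[0,0,0],[0,0,0]],[[0,0,0],[0,0,0]],[[0,0,0],[0,0,0]],[[0,0,0],[0,0,0]],[[0,0,0],[0,0,0]]]' 0 30
python3 -m inch '[[[0,0,-0.1],[0,0,0]],[[0,0,-0.2],[0,0,0]],[[0,0,-0.3],[0,0,0]],[[0,0,-0.4],[0,0,0]],[[0,0,-0.5],[0,0,0]],[[0,0,-0.6],[0,0,0]],[[0,0,-0.7],[0,0,0]],[[0,0,-0.8],[0,0,0]],[[0,0,-0.9],[0,0,0]],[[0,0,-1],[0,0,0]]]'
python3 - <<'E'
from h import *
im=manip.camera("wrist");cv2.imwrite("pics/w14.png",im[:,:,::-1])
g=cv2.cvtColor(im,cv2.COLOR_RGB2GRAY);print("column 329:",[int(v) for v in g[120:400:6,329]])
print(to_tool([.460,.108,.11]))
E
```

```text
position: [0.6664, -0.1353, 0.0611]
position: [0.6666, -0.1353, 0.0043]
clock: 60.85
position: [0.6666, -0.1354, 0.0045]
ee_rot: [0.999, 0.036, 0.0, 0.0]
ft_force: [-1.4, 0.1, 6.2]
grip_width: 0.197
grasp_force: 29.5
clock: 61.85
position: [0.6664, -0.1354, 0.0848]
ee_rot: [0.999, 0.036, -0.0, 0.0]
ft_force: [-0.5, -0.0, -0.3]
grip_width: 0.198
grasp_force: 29.3
column 329: [169, 162, 220, 212, 209, 213, 213, 214, 214, 213, 212, 96, 213, 164, 211, 156, 154, 159, 158, 155, 155, 157, 158, 155, 157, 128, 126, 125, 22, 22, 208, 204, 204, 205, 206, 207, 128, 127, 131, 51, 19, 12, 17, 31, 18, 29, 22]
[-2.36473422 -3.21967572 -0.30209327]
```

```bash

python3 -m inch '[[[-0.1,-0.1,-0.05],[0,0,0]],[[-0.2,-0.2,-0.1],[0,0,0]],[[-0.3,-0.3,-0.15],[0,0,0]],[[-0.4,-0.4,-0.2],[0,0,0]],[[-0.5,-0.5,-0.25],[0,0,0]],[[-0.6,-0.6,-0.3],[0,0,0]],[[-0.7,-0.7,-0.35],[0,0,0]],[[-0.8,-0.8,-0.4],[0,0,0]],[[-0.9,-0.9,-0.4],[0,0,0]],[[-0.95,-1,-0.4],[0,0,0]]]' | sed -n 2p
python3 -m inch '[[[-0.1,-0.1,0],[0,0,0]],[[-0.2,-0.2,0],[0,0,0]],[[-0.3,-0.3,0],[0,0,0]],[[-0.4,-0.4,0],[0,0,0]],[[-0.5,-0.5,0],[0,0,0]],[[-0.6,-0.6,0],[0,0,0]],[[-0.7,-0.7,0],[0,0,0]],[[-0.8,-0.8,0],[0,0,0]],[[-0.9,-0.9,0],[0,0,0]],[[-0.95,-1,0],[0,0,0]]]' | sed -n 2p
python3 -m inch '[[[-0.1,-0.1,0],[0,0,0]],[[-0.2,-0.2,0],[0,0,0]],[[-0.3,-0.3,0],[0,0,0]],[[-0.4,-0.4,0],[0,0,0]],[[-0.5,-0.5,0],[0,0,0]],[[-0.6,-0.6,0],[0,0,0]],[[-0.7,-0.7,0],[0,0,0]],[[-0.8,-0.8,0],[0,0,0]],[[-0.9,-0.9,0],[0,0,0]],[[-0.95,-1,0],[0,0,0]]]' | sed -n 2p
python3 -m inch '[[[0,-0.1,0],[0,0,0.1]],[[0,-0.2,0],[0,0,0.2]],[[0,-0.25,0],[0,0,0.3]],[[0,-0.25,0],[0,0,0.4]],[[0,-0.25,0],[0,0,0.43]],[[0,-0.25,0],[0,0,0.43]],[[0,-0.25,0],[0,0,0.43]],[[0,-0.25,0],[0,0,0.43]],[[0,-0.25,0],[0,0,0.43]],[[0,-0.25,0],[0,0,0.43]]]'
python3 -c "
from h import *
c=cam('wrist');cv2.imwrite('pics/w15.png',manip.camera('wrist')[:,:,::-1])
print(proj(c,[.460,.108,.012]))"
```

```text
position: [0.5841, -0.0605, 0.1162]
position: [0.5025, 0.0139, 0.1161]
position: [0.421, 0.0883, 0.1161]
clock: 65.9
position: [0.4204, 0.1076, 0.1161]
ee_rot: [0.991, -0.133, 0.0, 0.0]
ft_force: [0.4, 0.0, -0.2]
grip_width: 0.193
grasp_force: 29.4
(np.float64(314.6263401579983), np.float64(145.2749600936268))
```

View pics/w15.png

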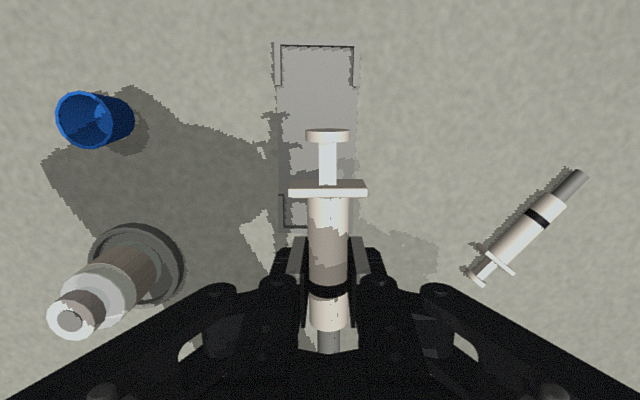

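The cradle's outer rim has its top edge from (274,42) to (360,42) and its bottom-left corner at (279,228). It is well aligned with the syringe, whose flange is at (328,188). The large vial stands in its well at lower left.

```bash
python3 - <<'E'
from h import *
c=cam("wrist");o=manip.get_obs();Rt=R.from_quat(o["ee_rot"])
w=lambda u,v,z:Rt.inv().apply(ray(c,u,v,z)-o["position"])
a,b,d=[w(*p,.012) for p in((274,42),(360,42),(279,228))]
print("tool mm",(a*1e3).round(1),(b*1e3).round(1),(d*1e3).round(1))
print("top-edge centre less 70:",((a+b)/2*1e3-[70,0,0]).round(1),"diag:",((b+d)/2*1e3).round(1))
print("flange",(w(328,190,.1296)*1e3).round(1),"thumb",(w(328,131,.124)*1e3).round(1))
E
```

```text
tool mm [107.4 -37.4 104.1] [107.4  20.5 104.1] [-26.3 -39.2 104.1]
top-edge centre less 70: [ 37.4  -8.4 104.1] diag: [ 40.6  -9.4 104.1]
flange [ 35.4  -1.  -13.5] thumb [58.  -1.  -7.9]
```

```bash

python3 -m inch '[[[0.1,-0.05,0],[0,0,0]],[[0.2,-0.1,0],[0,0,0]],[[0.3,-0.1,0],[0,0,0]],[[0.4,-0.1,0.05],[0,0,0]],[[0.455,-0.1,0.15],[0,0,0]],[[0.455,-0.1,0.25],[0,0,0]],[[0.455,-0.1,0.4],[0,0,0]],[[0.455,-0.1,0.55],[0,0,0]],[[0.455,-0.1,0.7],[0,0,0]],[[0.455,-0.1,0.8],[0,0,0]]]' | sed -n 2p
python3 -m inch '[[[0,0,0.1],[0,0,0]],[[0,0,0.2],[0,0,0]],[[0,0,0.3],[0,0,0]],[[0,0,0.4],[0,0,0]],[[0,0,0.48],[0,0,0]],[[0,0,0.52],[0,0,0]],[[0,0,0.53],[0,0,0]],[[0,0,0.53],[0,0,0]],[[0,0,0.53],[0,0,0]],[[0,0,0.53],[0,0,0]]]'
```

```text
position: [0.457, 0.1057, 0.0507]
clock: 67.95
position: [0.4579, 0.1059, 0.01]
ee_rot: [0.991, -0.133, 0.0, -0.0]
ft_force: [-0.1, 0.3, -0.3]
grip_width: 0.195
grasp_force: 29.3
```

```bash

python3 -m inch '[[[0,0,0],[0,0,0]],[[0,0,0],[0,0,0]],[[0,0,0],[0,0,0]],[[0,0,0],[0,0,0]],[[0,0,0],[0,0,0]],[[0,0,-0.15],[0,0,0]],[[0,0,-0.35],[0,0,0]],[[0,0,-0.55],[0,0,0]],[[0,0,-0.75],[0,0,0]],[[0,0,-0.9],[0,0,0]]]' 0.6 | sed -n 2p
python3 -m inch '[[[0,0,-0.1],[0,0,0]],[[0,0,-0.2],[0,0,0]],[[0,0,-0.3],[0,0,0]],[[0,0,-0.4],[0,0,0]],[[0,0,-0.5],[0,0,0]],[[0,0,-0.6],[0,0,0]],[[0,0,-0.7],[0,0,0]],[[0,0,-0.8],[0,0,0]],[[0,0,-0.9],[0,0,0]],[[0,0,-1],[0,0,0]]]'
python3 - <<'E'
from h import *
c=cam("wrist");im=manip.camera("wrist");cv2.imwrite("pics/w16.png",im[:,:,::-1])
g=cv2.cvtColor(im,cv2.COLOR_RGB2GRAY)
o=manip.get_obs();Rt=R.from_quat(o["ee_rot"])
print("cradle/syringe centre px",proj(c,[.4579,.1059,.012]))
u,v=map(int,proj(c,[.4579,.1059,.012]))
for nm,m in (("bright",g>195),("band",g<35)):
    m=m.astype(np.uint8);m[250:]=0;m[:, :u-40]=0;m[:,u+40:]=0
    for k in cv2.findContours(m,0,2)[0]:
        if cv2.contourArea(k)>15: print(nm,cv2.boundingRect(k),cv2.contourArea(k))
print("row profile",[int(x) for x in g[80:300:4,u]])
print("col profile at centre",[int(x) for x in g[v,u-60:u+60:3]])
s=cam("scene");S=manip.camera("scene");cv2.imwrite("pics/s16.png",S[:,:,::-1])
h=cv2.cvtColor(S,cv2.COLOR_RGB2HSV)
m=((h[:,:,0]>100)&(h[:,:,0]<130)&(h[:,:,1]>150)).astype(np.uint8)[120:220,350:450]
h0=cv2.cvtColor(cv2.imread("pics/scene0.png"),cv2.COLOR_BGR2HSV)
m0=((h0[:,:,0]>100)&(h0[:,:,0]<130)&(h0[:,:,1]>150)).astype(np.uint8)[120:220,350:450]
print("cup px now/before",[np.argwhere(x).mean(0).round(1) for x in (m,m0)])
d=cv2.absdiff(S,cv2.imread("pics/scene0.png")[:,:,::-1]);print("tape diff",d[205:237,322:354].mean())
E
```

```text
position: [0.4581, 0.106, 0.0835]
clock: 69.95
position: [0.4576, 0.1058, 0.1624]
ee_rot: [0.991, -0.133, 0.0, 0.0]
ft_force: [-0.6, 0.0, 1.1]
grip_width: 0.602
grasp_force: 0.0
cradle/syringe centre px (np.float64(328.9436035838941), np.float64(181.28533255287326))
bright (322, 199, 15, 19) 203.5
bright (322, 148, 15, 44) 542.0
bright (309, 143, 38, 4) 110.5
bright (321, 115, 15, 26) 184.0
band (318, 192, 20, 6) 47.5
row profile [160, 153, 159, 155, 139, 158, 157, 157, 159, 212, 205, 211, 209, 209, 209, 213, 213, 208, 209, 209, 209, 209, 208, 208, 209, 207, 209, 208, 184, 38, 217, 207, 209, 208, 212, 146, 146, 141, 124, 127, 126, 95, 130, 146, 135, 146, 134, 159, 160, 161, 154, 153, 149, 146, 156]
col profile at centre [100, 106, 100, 107, 102, 106, 110, 104, 97, 94, 93, 93, 96, 91, 96, 144, 109, 151, 195, 208, 209, 209, 206, 171, 144, 150, 149, 151, 150, 150, 147, 162, 162, 156, 159, 159, 155, 161, 161, 164]
cup px now/before [array([52.8, 50.2]), array([52.8, 50.6])]
tape diff 2.3160807291666665
```

```bash
python3 - <<'E'
from h import *
c=cam("wrist");o=manip.get_obs();Rt=R.from_quat(o["ee_rot"])
w=lambda u,v,z:(Rt.inv().apply(ray(c,u,v,z)-o["position"])*1e3).round(1)
print("thumb end",w(328,115,.018),"barrel end",w(329,218,.02))
g=cv2.cvtColor(cv2.imread("pics/w16.png"),cv2.COLOR_BGR2GRAY).astype(int)
for u in(300,308,350): print(u,[(v,g[v,u]) for v in range(70,118,2)],[(v,g[v,u]) for v in range(230,285,2)])
for v in(110,240): print(v,[(u,g[v,u]) for u in range(275,385,3)])
for r in(80,92,96,100,262,268): print(r,w(329,r,.012)[0])
E
```

```text
thumb end [ 57.9  -1.  145. ] barrel end [-3.170e+01 -1.000e-01  1.428e+02]
300 [(70, np.int64(160)), (72, np.int64(160)), (74, np.int64(157)), (76, np.int64(155)), (78, np.int64(156)), (80, np.int64(161)), (82, np.int64(157)), (84, np.int64(155)), (86, np.int64(158)), (88, np.int64(162)), (90, np.int64(159)), (92, np.int64(161)), (94, np.int64(159)), (96, np.int64(156)), (98, np.int64(155)), (100, np.int64(150)), (102, np.int64(130)), (104, np.int64(149)), (106, np.int64(149)), (108, np.int64(127)), (110, np.int64(127)), (112, np.int64(148)), (114, np.int64(146)), (116, np.int64(126))] [(230, np.int64(119)), (232, np.int64(123)), (234, np.int64(124)), (236, np.int64(119)), (238, np.int64(120)), (240, np.int64(121)), (242, np.int64(122)), (244, np.int64(56)), (246, np.int64(61)), (248, np.int64(127)), (250, np.int64(128)), (252, np.int64(140)), (254, np.int64(144)), (256, np.int64(145)), (258, np.int64(144)), (260, np.int64(147)), (262, np.int64(147)), (264, np.int64(143)), (266, np.int64(153)), (268, np.int64(162)), (270, np.int64(163)), (272, np.int64(162)), (274, np.int64(161)), (
[... 3357 characters left out ...]
nt64(128)), (299, np.int64(93)), (302, np.int64(124)), (305, np.int64(130)), (308, np.int64(125)), (311, np.int64(132)), (314, np.int64(127)), (317, np.int64(129)), (320, np.int64(129)), (323, np.int64(77)), (326, np.int64(110)), (329, np.int64(133)), (332, np.int64(119)), (335, np.int64(126)), (338, np.int64(130)), (341, np.int64(127)), (344, np.int64(129)), (347, np.int64(127)), (350, np.int64(132)), (353, np.int64(123)), (356, np.int64(131)), (359, np.int64(139)), (362, np.int64(139)), (365, np.int64(143)), (368, np.int64(141)), (371, np.int64(142)), (374, np.int64(146)), (377, np.int64(140)), (380, np.int64(139)), (383, np.int64(145))]
80 85.7
92 76.3
96 73.1
100 69.9
262 -79.0
268 -85.3
```

The cradle spans rows 99–250 and columns 293–362. The syringe's axis is about 1 px from the centre line, and it is within about 3 mm lengthwise. The cup and tape have not moved.

```bash
python3 -c "
from workcell import manip
print(manip.hand_in())"
```

```text
the job is handed in; nothing more can be done
None
```

I put the carton, both vials and the syringe in their holders and handed the job in at about 70 s on the robot's clock; the camera checks showed all four in place and the tape roll and dose cup unmoved, but the hand-in returned no verdict.

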